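# Rack the piled-up impact sockets

## Task

Take the pile of impact sockets apart from the top and put every socket on the stand of its own colour, mouth down over the peg, centred and sitting flat on the coloured disc. Set each one down gently rather than dropping it, let none tip over, let go of them all, and leave the ratchet and the grease jar where they are.

Things in the scene. Friction and masses are not known exactly. Their poses are not given: they have to be found in the camera images.
- socket_blue_mid (a point): The blue impact socket: a dark steel cylinder with a blue sleeve over its upper part and shoulder, 68 mm across and 62 mm tall, about 0.8 kg; mouth (a bore 46 mm wide, 29 mm deep) down, drive end with its black square up. It starts at the bottom of the pile, standing on the bench. This point is its centre, half-way up (31 mm above its underside); z is its axis, up.
- socket_yellow_mid (a point): The yellow impact socket: a dark steel cylinder with a yellow sleeve over its upper part and shoulder, 56 mm across and 56 mm tall, about 0.52 kg; mouth (a bore 38 mm wide, 29 mm deep) down, drive end with its black square up. It starts second from the bottom of the pile, on the blue one and off its centre by up to 2 mm. This point is its centre, half-way up (28 mm above its underside); z is its axis, up.
- socket_red_mid (a point): The red impact socket: a dark steel cylinder with a red sleeve over its upper part and shoulder, 45 mm across and 50 mm tall, about 0.32 kg; mouth (a bore 31 mm wide, 29 mm deep) down, drive end with its black square up. It starts third from the bottom of the pile, on the yellow one and off its centre by up to 2 mm. This point is its centre, half-way up (25 mm above its underside); z is its axis, up.
- socket_green_mid (a point): The green impact socket: a dark steel cylinder with a green sleeve over its upper part and shoulder, 34 mm across and 44 mm tall, about 0.16 kg; mouth (a bore 24 mm wide, 29 mm deep) down, drive end with its black square up. It starts at the top of the pile, on the red one and off its centre by up to 2 mm. This point is its centre, half-way up (22 mm above its underside); z is its axis, up.
- stand_blue: The blue socket's stand, fixed to the bench: a black plastic base 110 x 89 mm (its x and y) and 19 mm thick in the middle, with a blue disc 78 mm across standing 2 mm proud of it, and in the middle of the disc a steel peg 8 mm thick. The socket's seat is the disc's top, 21 mm above the origin; the peg's tip is 45 mm above the origin. Origin: centre of the base's underside, on the bench, straight below the peg; z up.
- stand_yellow: The yellow socket's stand, fixed to the bench: a black plastic base 110 x 89 mm (its x and y) and 19 mm thick in the middle, with a yellow disc 66 mm across standing 2 mm proud of it, and in the middle of the disc a steel peg 8 mm thick. The socket's seat is the disc's top, 21 mm above the origin; the peg's tip is 45 mm above the origin. Origin: centre of the base's underside, on the bench, straight below the peg; z up.
- stand_red: The red socket's stand, fixed to the bench: a black plastic base 110 x 89 mm (its x and y) and 19 mm thick in the middle, with a red disc 55 mm across standing 2 mm proud of it, and in the middle of the disc a steel peg 8 mm thick. The socket's seat is the disc's top, 21 mm above the origin; the peg's tip is 45 mm above the origin. Origin: centre of the base's underside, on the bench, straight below the peg; z up.
- stand_green: The green socket's stand, fixed to the bench: a black plastic base 110 x 89 mm (its x and y) and 19 mm thick in the middle, with a green disc 44 mm across standing 2 mm proud of it, and in the middle of the disc a steel peg 8 mm thick. The socket's seat is the disc's top, 21 mm above the origin; the peg's tip is 45 mm above the origin. Origin: centre of the base's underside, on the bench, straight below the peg; z up.
- ratchet_mid (a point): A ratchet handle lying on the bench, loose, about 0.27 m long and 43 mm wide, up to 39 mm high, steel with a black grip; not to be disturbed. This point is the middle of its length, 16 mm above the bench; x runs along it to the ratchet head.
- grease_tin_mid (a point): A small round white jar of grease with a screw lid, loose, 72 mm across and 60 mm tall, standing on the bench; not to be disturbed. This point is its centre, 30 mm above the bench.
Mind the look-alikes: they are no part of the job. Leave any pink or turquoise look-alike of the part that bears socket_blue_mid alone.

How it is judged:
By the outcome, as a careful person would: the job done as asked, in the order asked, and still so for the second after the job is handed in, with the robot touching nothing.
It also fails if it takes over 109 s, if anything falls off the work surface, if the arm or the gripper's body presses on something with over 40 N, if the wrist force passes 120 N, or if a joint passes its speed limit or range.

## Robot

A 6-joint arm with a two-finger parallel gripper is mounted at the origin on the work surface. World frame = base frame: x ahead of the robot, y to its left, z up, the work surface at z = 0. Lengths are in m, angles in rad, forces in N, time in s.
With the tool pointing down it reaches from about 0.35 to 0.775 m from the base axis. Payload 5.5 kg.
Tool frame: the origin (TCP) lies on the centre line of the jaws, within the pads' length; the fingertips stand 11 mm ahead of it and the grasp point (between the pads) lies 8 mm behind it; z points along the fingers, y is the line along which they close (so a half turn about z gives the same grasp; the last joint's range is limited). The gripper opens to 85 mm and grips with 20 to 120 N. Pads are 22 mm wide; open, the fingers measure 114 mm over their backs; the gripper's body (76 mm by 85 mm) begins 54 mm behind the grasp point. The pads swing forward as they close: fully open they stand 13 mm farther back than shut.
Start: joints at [1.109, 0.313, 0.046, 1.304, 0, 1.431], TCP at [0.182, 0.546, 0.209] pointing down, gripper open.
Joint ranges: [-2.76, 2.76], [-0.86, 1.69], [-1.03, 1.26], [-2.2, 2.34], [-1.47, 1.5], [-3.14, 3.14]. Speed limits (rad/s): [2.57, 2.57, 3.14, 3.14, 3.14, 3.14].

## Interface

Orientations are given as a unit quaternion [w, x, y, z].
In Python, from workcell import get_state, eyes, env gives the robot as it stands.
- The arm moves only by the shell command python3 -m inch 'ROWS' [OPENING] [FORCE]. ROWS is JSON, one flat list of numbers, 4 for each row, row after row: the shift along the tool's x, y, z in cm, then the turn about the tool's z in rad. A call has exactly 5 rows; each row shifts and turns the commanded pose from where the row before left it, along the tool's axes as they then stand; what a row does not reach is not made up. A row lasts 1/12 s, in which the tool goes at most 41.7 mm and 7.16 degrees, less where a joint would pass 70% of its speed; a pose out of reach is approached as far as the arm can. A call is refused whole if a number of a shift passes 4.17 or a number of a turn 0.125, either way. A call with a gripper value outside its range is refused whole. OPENING is the opening, from -1 (shut) to 1 (fully open), set as the call begins (- or left out, the last holds). The fingers move at their own pace and stop on an object; FORCE is the grip in N (left out, the last holds). Time passes only in rows, so rows that do not move let the fingers close, or fill a call up. It gives the time, the measured TCP pose, the force, the opening and the grip force at its end, in the units of the state.
- get_state(): the state, without advancing time (a new reading comes with each control period).
- eyes.read_camera(name): name is "scene" or "top" or "wrist"; returns the picture (384x512x3 uint8, red, green, blue); there is no depth.
- eyes.camera_info(name): a dict with "fovy" (degrees; the focal length in pixels is half the picture's height over the tangent of half this angle, whatever the lens; pixels are square), "cx", "cy" (the principal point, pixels), "D" ([k1, k2, p1, p2, k3] as OpenCV has them; the pictures are not rectified), "xyz" and "orientation" of the camera in the world. Camera axes: x right, y down, z forward; pixel columns grow to the right and rows downward; lengths in m; the calibration is good to about 2 mm. A picture is of the moment at which its call begins: read the wrist's pose just before it. camera_info takes no time and is no camera call; for the wrist camera it gives the pose at the moment of the call.
- env.hand_in(): hands the job in; it is judged then, once.
The state is a dict: "clock": time; "joint_pos": joint angles; "qvel": joint speeds; "tau": joint torques, N m; "tcp_pos": TCP position; "orientation": TCP orientation; "wrist_force": force on the tool from outside, world axes, zero at the start; "ft_torque": the same for the moment, N m; "finger_gap": finger opening in m; "grip_force": force on a finger pad.
Only numpy, scipy, OpenCV 4.12 (cv2) and the standard library are available. Lean on these libraries where they do the work, as an engineer would, in place of code of your own. Each camera call takes 0.05 s, during which the arm holds its last target. There are 200 camera calls.

## Working session

There is one attempt and no reset: what is moved stays moved. The work goes in short steps, Python scripts to look and compute and a shell command to move; the robot and the scene stay as the last step left them, time stands still between calls to the robot, and variables do not carry over. Pictures are saved under pics/ and viewed, at most 14 in all, crops included, and the job is handed in when it is done.

```bash
mkdir -p pics
cat > h.py <<'E'
import numpy as np, cv2
from scipy.spatial.transform import Rotation as R
from workcell import get_state, eyes, env
def K(i):
    f=192/np.tan(np.radians(i["fovy"])/2); return np.array([[f,0,i["cx"]],[0,f,i["cy"]],[0,0,1]])
def rot(q): return R.from_quat([q[1],q[2],q[3],q[0]]).as_matrix()
def ray(i,uv,z):
    p=cv2.undistortPoints(np.array([[uv]],float),K(i),np.array(i["D"],float))[0,0]
    d=rot(i["orientation"])@[p[0],p[1],1]; c=np.array(i["xyz"]); return c+d*(z-c[2])/d[2]
def proj(i,P):
    Rm=rot(i["orientation"]).T; t=-Rm@np.array(i["xyz"])
    return cv2.projectPoints(np.array(P,float).reshape(-1,1,3),cv2.Rodrigues(Rm)[0],t,K(i),np.array(i["D"],float))[0].reshape(-1,2)
def snap(n,f):
    i=eyes.camera_info(n); im=eyes.read_camera(n); np.save('pics/'+f+'.npy',im); cv2.imwrite('pics/'+f+'.png',im[:,:,::-1]); return i,im
E
python3 - <<'E'
from h import *
for n in ("scene","top","wrist"):
    i,im=snap(n,n+"0"); print(n,i)
print(get_state())
E
```

```text
scene {'fovy': 44.37392849799059, 'cx': 254.4874503279508, 'cy': 191.34595808425465, 'D': array([-0.04508881,  0.        ,  0.        ,  0.        ,  0.        ]), 'xyz': array([1.03056852, 0.99355545, 0.8760267 ]), 'orientation': array([-0.10744338,  0.21216248,  0.85670125, -0.45771823])}
top {'fovy': 52.737143206992855, 'cx': 253.311061380002, 'cy': 193.30438163013565, 'D': array([0.03705528, 0.        , 0.        , 0.        , 0.        ]), 'xyz': array([0.29174196, 0.03641094, 1.30771141]), 'orientation': array([-0.06961715,  0.7138545 , -0.69348148,  0.06818089])}
wrist {'fovy': 66.09111103180453, 'cx': 256.93197504262764, 'cy': 193.8715642129971, 'D': array([-0.03460712,  0.        ,  0.        ,  0.        ,  0.        ]), 'xyz': array([0.11938899, 0.56638174, 0.37269348]), 'orientation': array([0.10688098, 0.80447012, 0.57936859, 0.07573847])}
{'clock': 0.15, 'joint_pos': array([1.10940708e+00, 3.13854197e-01, 4.52363402e-02, 1.30359254e+00,
       1.20729267e-05, 1.43119638e+00]), 'qvel': array([ 0.00136033, -0.00245042,  0.00342208, -0.00090148,  0.00087789,
       -0.00062366]), 'tau': array([ 2.70049946e-03, -4.81065881e+01,  2.98815250e+01,  1.39309745e-02,
       -1.36428939e-04,  3.81348841e-06]), 'tcp_pos': array([0.18167211, 0.54511125, 0.20789729]), 'orientation': array([-2.15043644e-04,  1.60201329e-01,  9.87084107e-01, -6.73567759e-04]), 'wrist_force': array([ 0.02873867, -0.53759483,  0.09744605]), 'ft_torque': array([ 0.00896947, -0.00754485,  0.01377783]), 'grip_force': 0.0, 'finger_gap': 0.0855724425052309}
```

View pics/top0.png

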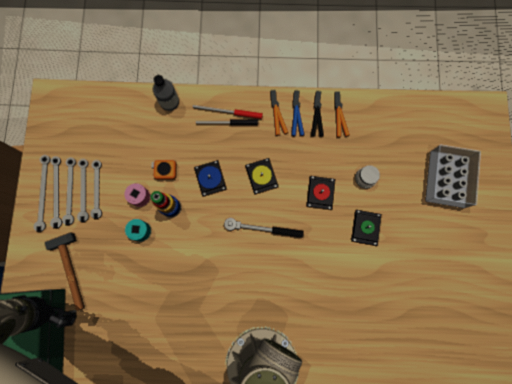

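View pics/scene0.png

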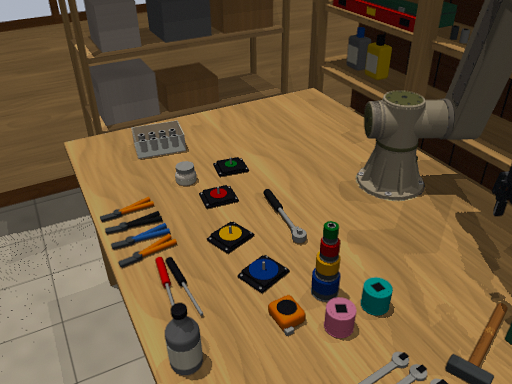

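The top view shows the pile (green top at ~(157,198), blue bottom at ~(170,208)), next to a pink drum (136,195) and a turquoise drum (137,230). Those two are the look-alikes: single drums, wrong colours. The stands are blue (210,178), yellow (262,175), red (321,192) and green (367,227). The ratchet lies at (263,229) and the jar at (368,177). I'll confirm this in enlarged crops.

Run:
```python
from h import *
a=np.load('pics/top0.npy')[:,:,::-1]
c=a[155:255,115:215]; d=a[150:250,190:390]
o=np.hstack([cv2.resize(c,(400,400),interpolation=cv2.INTER_CUBIC)]); cv2.imwrite('pics/c1.png',cv2.resize(c,(600,600),interpolation=cv2.INTER_CUBIC))
cv2.imwrite('pics/c2.png',cv2.resize(d,(800,400),interpolation=cv2.INTER_CUBIC))
```

```text
(no output)
```

View pics/c1.png

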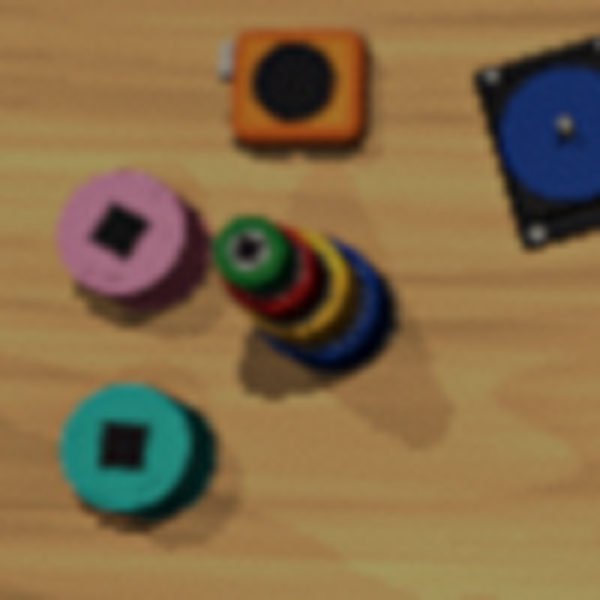

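View pics/c2.png

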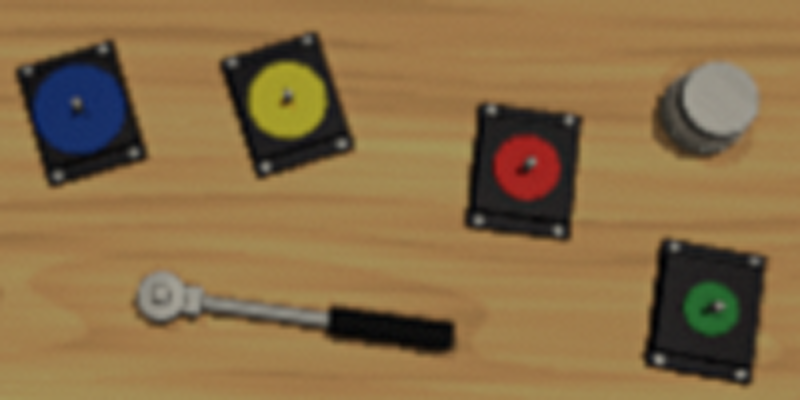

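The left crop confirms the pile: green on top at crop (252,253), then red, yellow and blue, with the pink and turquoise drums standing separately. The right crop shows the four stand discs, the ratchet and the jar clearly. Next I'll compute positions.

Run:
```python
from h import *
i=eyes.camera_info("top"); im=np.load('pics/top0.npy')
hsv=cv2.cvtColor(im,cv2.COLOR_RGB2HSV)
# stands: hull of colour blob near seeds
for n,(u,v),lo,hi in (("blue",(210,177),100,130),("yellow",(261,175),22,35),("red",(321,191),0,8),("green",(367,227),50,80)):
    m=np.zeros(im.shape[:2],np.uint8); s=np.s_[v-14:v+15,u-14:u+15]
    h=hsv[s]; m[s]=((h[...,0]>=lo)&(h[...,0]<=hi)&(h[...,1]>150)&(h[...,2]>50))*255
    if n=="red": m[s]|=((h[...,0]>172)&(h[...,1]>150)).astype(np.uint8)*255
    c=max(cv2.findContours(m,cv2.RETR_EXTERNAL,cv2.CHAIN_APPROX_NONE)[0],key=cv2.contourArea)
    e=cv2.fitEllipse(cv2.convexHull(c)); print(n,np.round(e[0],2),np.round(e[1],1),np.round(ray(i,e[0],.021),4))
p=lambda u,v:((u+.5)/6-.5+115,(v+.5)/6-.5+155)
print("green top",ray(i,p(252,254),.212)); print("blue top vs",ray(i,p(328,305),.055))
print("pink",ray(i,p(122,232),.06),"turq",ray(i,p(126,448),.06),"tape",ray(i,p(298,88),.03))
for a,b,c in (("jar",(720,98),.06),("rat head",(162,297),.03),("rat end",(452,335),.02)):
    print(a,ray(i,((b[0]+.5)/4-.5+190,(b[1]+.5)/4-.5+150),c))
# stand long-axis hints: corners screws
for n,cs in (("blue",[(27,71),(103,48),(133,153),(57,177)]),("yel",[(232,62),(309,39),(342,143),(265,167)]),("red",[(491,110),(569,120),(558,230),(478,220)]),("green",[(674,246),(756,261),(741,374),(658,359)])):
    P=np.array([ray(i,((b[0]+.5)/4-.5+190,(b[1]+.5)/4-.5+150),.02)[:2] for b in cs]); d=(P[2]+P[3]-P[0]-P[1]); print(n,P.mean(0).round(4),np.degrees(np.arctan2(d[1],d[0])).round(1))
s=get_state(); print(rot(s["orientation"]).round(3))
```

```text
blue [209.36 176.81] [22.5 23.3] [0.5991 0.1944 0.021 ]
yellow [261.32 174.58] [19.5 20.1] [0.6121 0.0172 0.021 ]
red [321.19 191.41] [16.2 17.2] [ 0.5593 -0.1868  0.021 ]
green [367.13 226.74] [12.1 12.6] [ 0.444  -0.3381  0.021 ]
green top [0.48968253 0.31911386 0.212     ]
blue top vs [0.49100253 0.31620581 0.055     ]
pink [0.52729304 0.42976189 0.06      ] turq [0.40973047 0.41715377 0.06      ] tape [0.61875724 0.34749334 0.03      ]
jar [ 0.61411655 -0.33991782  0.06      ]
rat head [0.43896067 0.11643005 0.03      ]
rat end [ 0.4155295  -0.12473015  0.02      ]
blue [0.5966 0.1934] -161.7
yel [0.6101 0.017 ] -161.5
red [ 0.5573 -0.1851] 173.7
green [ 0.4431 -0.3361] 170.7
[[-0.949  0.316 -0.001]
 [ 0.316  0.949 -0.001]
 [ 0.    -0.001 -1.   ]]
```

View pics/wrist0.png

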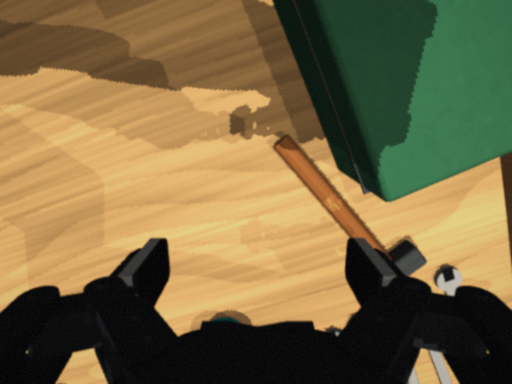

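Wrist view: the fingers sit at about rows 240–380, and tool +x is up in the picture. I'll turn the tool so that its x is world −x and y is world +y, rising on the way to above the pile.

```bash
python3 -m inch '[0,0,-2.7,-0.107, 0,0,-2.7,-0.107, 0,0,-2.7,-0.107, -3.3,-2.4,0,0, -3.3,-2.4,0,0]' 1 60
python3 -m inch '[-3.3,-2.4,0,0, -3.3,-2.4,0,0, -3.3,-2.4,0,0, -3.3,-2.4,0,0, -3.3,-2.4,0,0]'
python3 - <<'E'
from h import *
s=get_state(); t=s["tcp_pos"]; i,im=snap("wrist","w1"); Rm=rot(s["orientation"]); print(t,Rm.round(3))
print("cam rel",np.array(i["xyz"])-t, rot(i["orientation"])[:,2])
G=[.490,.318,.212]; print("green now px",proj(i,[G]),"tcp px",proj(i,[t]))
for off in ([0,0,0],[-.03,0,0],[-.06,0,0],[-.09,0,0]): # tcp above G by 60mm + off
    j=dict(i); j["xyz"]=np.array(i["xyz"])-t+np.array(G)+[0,0,.06]+off; print(off,proj(j,[G]))
E
```

```text
clock: 0.57
tcp_pos: [0.2476, 0.4988, 0.2914]
orientation: [0.001, -0.002, 1.0, 0.002]
wrist_force: [1.2, 0.5, 0.3]
finger_gap: 0.0852
grip_force: 0.0
clock: 0.98
tcp_pos: [0.4139, 0.3758, 0.2895]
orientation: [-0.0, 0.0, 1.0, -0.0]
wrist_force: [0.8, 1.2, 0.1]
finger_gap: 0.0855
grip_force: 0.0
[0.41391256 0.3758347  0.28945846] [[-1.     0.001 -0.   ]
 [ 0.001  1.    -0.   ]
 [ 0.    -0.    -1.   ]]
cam rel [-0.06571446  0.00044673  0.16490179] [ 0.25957598 -0.00097477 -0.9657222 ]
green now px [[194.10275394 274.27188433]] tcp px [[256.5201127  228.43632108]]
[0, 0, 0] [[256.66572612 200.27583387]]
[-0.03, 0, 0] [[256.73279983 235.36928849]]
[-0.06, 0, 0] [[256.79573229 268.16598171]]
[-0.09, 0, 0] [[256.85474736 298.80605184]]
```

View pics/w1.png

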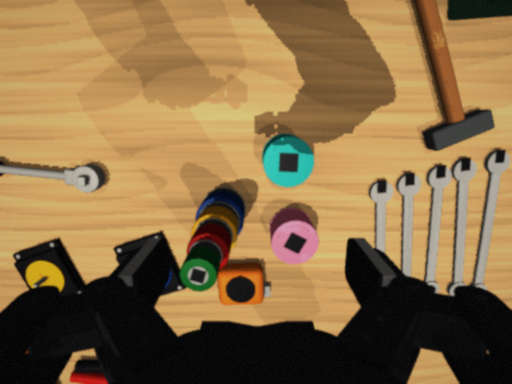

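The wrist view shows the green top at (199,275) and the pile leaning away below it by parallax. I'll move in closer and look again.

```bash
python3 -m inch '[-2.5,-2.8,0.2,0, -2.5,-2.8,0.2,0, 0,0,0,0, 0,0,0,0, 0,0,0,0]'
python3 - <<'E'
from h import *
s=get_state(); i,im=snap("wrist","w2"); t=snap("top","t2"); print(s["tcp_pos"]); print(proj(i,[[.49,.318,.212],[.49,.322,.212]]))
cv2.imwrite('pics/w2c.png',cv2.resize(im[150:350,156:356,::-1],(600,600),interpolation=cv2.INTER_CUBIC))
E
```

```text
clock: 1.45
tcp_pos: [0.4624, 0.3213, 0.2853]
orientation: [-0.0, 0.001, 1.0, 0.0]
wrist_force: [-0.6, -0.0, 0.3]
finger_gap: 0.0856
grip_force: 0.0
[0.46236392 0.32128691 0.28532463]
[[252.93818749 226.77959781]
 [257.57861859 226.76969146]]
```

View pics/w2c.png

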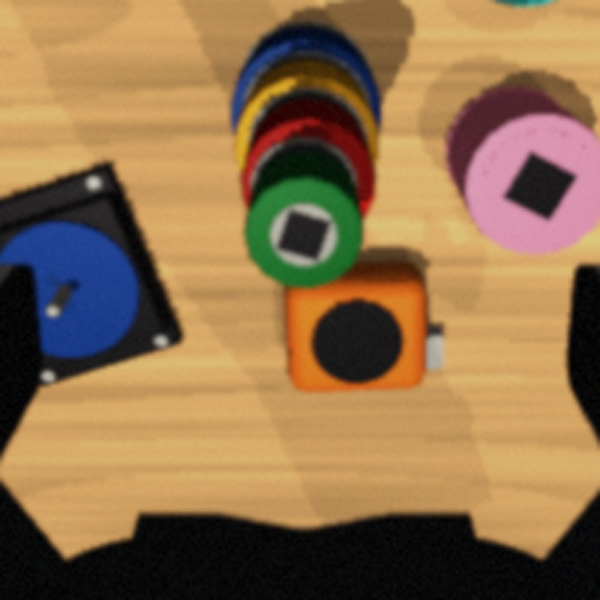

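Green's square is at about (256.7,227.7). The blue disc is also in view, centred at crop (67,290).

Run:
```python
from h import *
i=eyes.camera_info("wrist"); p=lambda u,v:(156+(u+.5)/3-.5,150+(v+.5)/3-.5)
print("G",ray(i,p(303,234),.212),"blue disc",ray(i,p(67,290),.021),"pink",ray(i,p(540,186),.06))
```

```text
G [0.49049034 0.32213301 0.212     ] blue disc [0.59786505 0.1968534  0.021     ] pink [0.52686634 0.43225335 0.06      ]
```

```bash
python3 -m inch '[-2.8,0.05,2,0, 0,0,3,0, 0,0,3,0, 0,0,2,0, 0,0,0,0]'
python3 -m inch '[0,0,0,0, 0,0,0,0, 0,0,0,0, 0,0,0,0, 0,0,0,0]' -1 50
python3 -m inch '[0,0,0,0, 0,0,0,0, 0,0,0,0, 0,0,0,0, 0,0,0,0]'
```

```text
clock: 1.97
tcp_pos: [0.487, 0.3218, 0.1808]
orientation: [-0.004, -0.001, 1.0, -0.002]
wrist_force: [-0.4, -0.8, -0.5]
finger_gap: 0.0853
grip_force: 0.0
clock: 2.38
tcp_pos: [0.4924, 0.3226, 0.1888]
orientation: [0.003, 0.0, 1.0, 0.001]
wrist_force: [-0.0, 2.4, 46.9]
finger_gap: 0.0256
grip_force: 23.1
clock: 2.8
tcp_pos: [0.494, 0.3219, 0.1916]
orientation: [0.005, 0.001, 1.0, 0.001]
wrist_force: [-0.9, -4.4, 20.9]
finger_gap: 0.0002
grip_force: 10.1
```

The fingers shut empty and something is pushing up, so I'll look.

Run:
```python
from h import *
i,im=snap("wrist","w3"); i2,im2=snap("scene","s3"); print(get_state()["tcp_pos"],get_state()["wrist_force"])
a=cv2.resize(im2[200:320,260:420,::-1],(533,400),interpolation=cv2.INTER_CUBIC); b=cv2.resize(im[:,:,::-1],(533,400))
cv2.imwrite('pics/m3.png',cv2.resize(np.hstack([a,b]),(800,300)))
```

```text
[0.49409013 0.32185449 0.191577  ] [-1.12323602 -4.04484941 19.2241183 ]
```

View pics/m3.png

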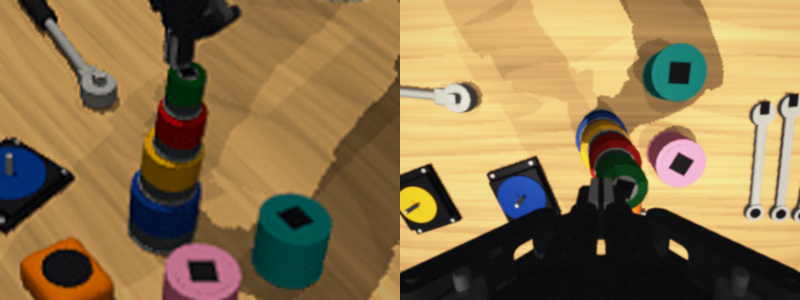

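The fingers are shut beside green and resting on red's top. The quoted fingertip reach evidently holds for open fingers, and they swing about 10 mm further down as they close. Green has been pushed aside but still stands. I'll measure before moving.

Run:
```python
from h import *
i=eyes.camera_info("wrist"); m=(np.array([626,188])-[400,0])*1.28; print(m,ray(i,m,.212))
j=eyes.camera_info("scene"); im=np.load('pics/s3.npy'); w=np.load('pics/w3.npy')
# scene: square top of green mosaic(190,71)-> 
q=np.array([190,72])*.4+[260,200]; print(q,ray(j,q,.212), proj(j,[[.491,.322,.212]]))
a=cv2.resize(im[205:305,285:385,::-1],(500,500),interpolation=cv2.INTER_CUBIC); b=cv2.resize(w[130:290,180:340,::-1],(500,500),interpolation=cv2.INTER_CUBIC)
cv2.imwrite('pics/m4.png',cv2.resize(np.hstack([a,b]),(800,400)))
```

```text
[289.28 240.64] [0.49272782 0.33922086 0.212     ]
[336.  228.8] [0.48834725 0.33626067 0.212     ] [[331.3650823  225.70848216]]
```

View pics/m4.png

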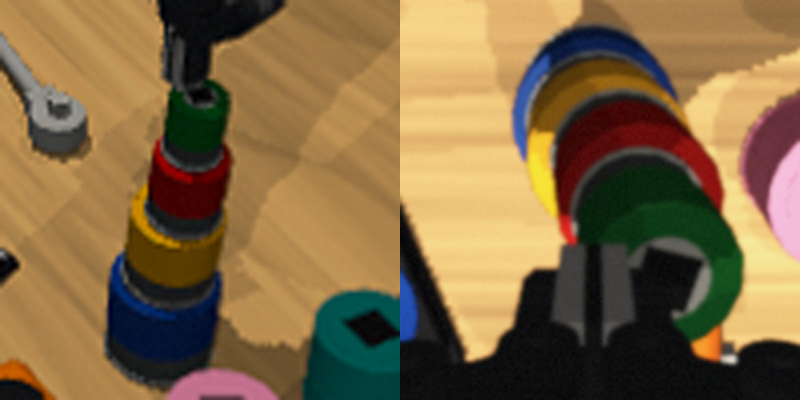

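Cross-checking the views, the shut fingertips are at z ≈ 0.212, on green's top face, and not ahead of the reported TCP. The layers are displaced in proportion to height (3, 7, 13 and 17 mm), so the whole pile is rocked about 5° and held by my fingers. I'll ease it back by moving slowly in −y.

```bash
python3 -m inch '[0,-0.1,0,0, 0,-0.1,0,0, 0,-0.1,0,0, 0,-0.1,0,0, 0,-0.1,0,0]'
python3 -m inch '[0,-0.1,0,0, 0,-0.1,0,0, 0,-0.1,0,0, 0,-0.1,0,0, 0,-0.1,0,0]'
python3 - <<'E'
from h import *
i,w=snap("wrist","w5"); j,s=snap("scene","s5")
hs=cv2.cvtColor(w,cv2.COLOR_RGB2HSV)
for n,lo,hi in (("blue",100,130),("yel",20,32),("red",172,181),("green",50,85)):
    m=(hs[...,0]>=lo)&(hs[...,0]<=hi)&(hs[...,1]>130)&(hs[...,2]>40); m[:, :200]=0; m[300:]=0; m[:,340:]=0
    v,u=np.nonzero(m); print(n,len(u),np.median(u),np.median(v), u.min() if len(u) else 0,u.max() if len(u) else 0)
a=cv2.resize(s[205:305,285:385,::-1],(400,400),interpolation=cv2.INTER_CUBIC); b=cv2.resize(w[130:290,180:340,::-1],(400,400),interpolation=cv2.INTER_CUBIC)
cv2.imwrite('pics/m5.png',np.hstack([a,b]))
E
```

```text
clock: 3.32
tcp_pos: [0.4935, 0.3166, 0.1907]
orientation: [0.004, 0.001, 1.0, 0.001]
wrist_force: [-0.9, -4.2, 16.2]
finger_gap: -0.0001
grip_force: 8.0
clock: 3.73
tcp_pos: [0.493, 0.3114, 0.1898]
orientation: [0.004, 0.001, 1.0, 0.0]
wrist_force: [-0.2, -4.9, 12.9]
finger_gap: 0.0003
grip_force: 6.3
blue 509 260.0 152.0 236 299
yel 252 243.0 199.0 238 318
red 418 333.0 193.0 250 339
green 1218 300.0 225.0 260 339
```

z is falling and the pile is still pushing −y against the fingers, so it is coming upright as predicted. Continuing.

```bash
python3 -m inch '[0,-0.1,0,0, 0,-0.1,0,0, 0,-0.1,0,0, 0,-0.1,0,0, 0,-0.1,0,0]'
```

```text
clock: 4.25
tcp_pos: [0.4927, 0.3074, 0.1892]
orientation: [0.003, 0.001, 1.0, 0.001]
wrist_force: [-0.4, 0.5, 9.3]
finger_gap: -0.0003
grip_force: 4.9
```

The lateral force is gone, so the pile is upright. Lifting off.

```bash
python3 -m inch '[0,0,-0.2,0, 0,0,-0.2,0, 0,0,-0.2,0, 0,0,-0.3,0, 0,0,-0.5,0]'
python3 -m inch '[0,0,-2,0, 0,0,-2,0, 2.8,1.4,-2,0, 0,0,-1.5,0, 0,0,0,0]' 1
python3 -m inch '[0,0,0,0, 0,0,0,0, 0,0,0,0, 0,0,0,0, 0,0,0,0]'
python3 - <<'E'
from h import *
i,w=snap("wrist","w6"); j,s=snap("scene","s6"); print(get_state()["tcp_pos"],i)
a=cv2.resize(s[205:305,285:385,::-1],(400,400),interpolation=cv2.INTER_CUBIC); b=cv2.resize(w[130:290,180:340,::-1],(400,400),interpolation=cv2.INTER_CUBIC)
cv2.imwrite('pics/m6.png',np.hstack([a,b]))
E
```

```text
clock: 4.67
tcp_pos: [0.4903, 0.3066, 0.1993]
orientation: [-0.001, 0.0, 1.0, -0.0]
wrist_force: [-0.1, -0.2, 0.4]
finger_gap: 0.0001
grip_force: 0.0
clock: 5.08
tcp_pos: [0.4631, 0.322, 0.2786]
orientation: [0.003, -0.0, 1.0, 0.001]
wrist_force: [0.2, -0.2, 1.1]
finger_gap: 0.0603
grip_force: 0.0
clock: 5.5
tcp_pos: [0.4626, 0.3204, 0.2735]
orientation: [-0.001, 0.001, 1.0, -0.0]
wrist_force: [-0.2, 0.4, 0.0]
finger_gap: 0.0852
grip_force: 0.0
[0.46268157 0.32050181 0.27396707] {'fovy': 66.09111103180453, 'cx': 256.93197504262764, 'cy': 193.8715642129971, 'D': array([-0.03460712,  0.        ,  0.        ,  0.        ,  0.        ]), 'xyz': array([0.39712673, 0.32098398, 0.43853823]), 'orientation': array([0.09265713, 0.70182829, 0.7003412 , 0.09150905])}
```

View pics/m6.png

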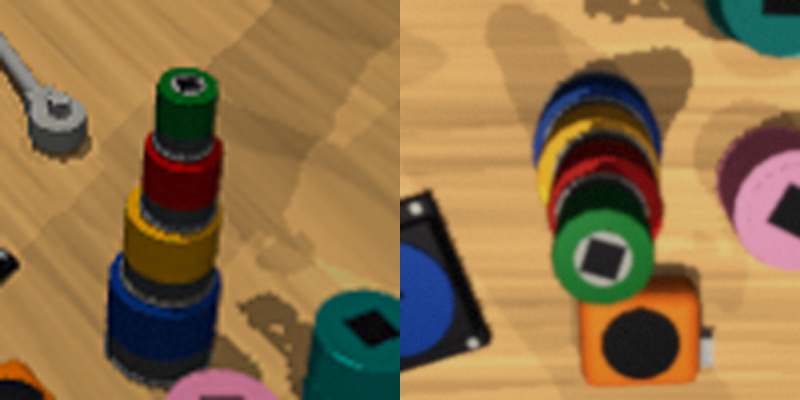

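The pile is intact and straight, with green's square at crop (603,258). The corrected finger model puts the tip at TCP+23 mm (above) when shut and +36 mm when open. I'll compute the green grasp with it.

Run:
```python
from h import *
i=eyes.camera_info("wrist"); p=lambda u,v:(180+(u-400+.5)*.4-.5,130+(v+.5)*.4-.5)
g=ray(i,p(603,258),.212); t=get_state()["tcp_pos"]; print(g,t,(np.array([g[0],g[1],.150])-t)*[-100,100,-100])
```

```text
[0.49127474 0.32390935 0.212     ] [0.46268157 0.32050181 0.27396707] [-2.85931685  0.34075395 12.39670731]
```

```bash
python3 -m inch '[-2.86,0.3,2,0, 0,0,3,0, 0,0,3,0, 0,0,2.4,0, 0,0,2,0]'
python3 -m inch '[0,0,0,0, 0,0,0,0, 0,0,0,0, 0,0,0,0, 0,0,0,0]' -1 50
python3 -m inch '[0,0,0,0, 0,0,0,0, 0,0,0,0, 0,0,0,0, 0,0,0,0]'
```

```text
clock: 6.02
tcp_pos: [0.4905, 0.3232, 0.1481]
orientation: [-0.001, 0.001, 1.0, -0.001]
wrist_force: [0.1, -0.7, -0.2]
finger_gap: 0.0855
grip_force: 0.0
clock: 6.43
tcp_pos: [0.4926, 0.3243, 0.1529]
orientation: [0.002, 0.0, 1.0, 0.001]
wrist_force: [-0.1, -0.5, 2.8]
finger_gap: 0.0332
grip_force: 50.1
clock: 6.85
tcp_pos: [0.4926, 0.3243, 0.1528]
orientation: [0.002, 0.0, 1.0, 0.001]
wrist_force: [0.3, -0.4, 6.3]
finger_gap: 0.0332
grip_force: 50.3
```

Green is gripped, with a gap of 33 mm. Lift it and carry it toward the green stand, stopping short to measure.

```bash
python3 -m inch '[0,0,-0.3,0, 0,0,-0.5,0, 0,0,-1,0, 0,0,-2,0, 0,-1,-1.2,0]'
python3 -m inch '[0.3,-2.5,0,0, 0.35,-4.1,0,0, 0.35,-4.1,0,0, 0.35,-4.1,0,0, 0.35,-4.1,0,0]'
python3 -m inch '[0.35,-4.1,0,0, 0.35,-4.1,0,0, 0.35,-4.1,0,0, 0.35,-4.1,0,0, 0.35,-4.1,0,0]'
python3 -m inch '[0.35,-4.1,0,0, 0.35,-4.1,0,0, 0.35,-4.1,0,0, 0.3,-3.5,0,0, 0,-2,0,0]'
cat >> h.py <<'E'
HUE=dict(blue=(100,130),yellow=(20,35),red=(172,181),green=(50,85))
def disc(col,exp,name,z=.021,rad=90):
    """fit ellipse to coloured disc near expected world xy in wrist image; returns world centre"""
    s=get_state(); i,im=snap("wrist",name); hs=cv2.cvtColor(im,cv2.COLOR_RGB2HSV); lo,hi=HUE[col]
    m=((hs[...,0]>=lo)&(hs[...,0]<=hi)&(hs[...,1]>130)&(hs[...,2]>50))
    if col=="red": m|=(hs[...,0]<8)&(hs[...,1]>190)&(hs[...,2]>50)
    m=m.astype(np.uint8)*255
    c=proj(i,[[*exp,z]])[0]; mm=np.zeros_like(m); cv2.circle(mm,tuple(int(x) for x in c),rad,255,-1)
    cs=cv2.findContours(m&mm,cv2.RETR_EXTERNAL,cv2.CHAIN_APPROX_NONE)[0]
    for k in sorted(cs,key=cv2.contourArea)[-3:]:
        if cv2.contourArea(k)<150: continue
        e=cv2.fitEllipse(cv2.convexHull(k)); print(col,"exp px",c.round(1),"ell",np.round(e[0],1),np.round(e[1],1),"area",cv2.contourArea(k),"world",ray(i,e[0],z).round(4))
    print("tcp",s["tcp_pos"].round(4),"F",s["wrist_force"].round(1),"gap",s["finger_gap"])
E
python3 -c "
from h import *
disc('green',(.443,-.3356),'w7')"
```

```text
clock: 7.27
tcp_pos: [0.4915, 0.3148, 0.2025]
orientation: [0.001, -0.0, 1.0, 0.001]
wrist_force: [0.8, 0.7, -1.0]
finger_gap: 0.0337
grip_force: 49.9
clock: 7.68
tcp_pos: [0.4736, 0.1228, 0.2014]
orientation: [0.001, -0.0, 1.0, -0.0]
wrist_force: [0.4, -0.5, -1.1]
finger_gap: 0.033
grip_force: 50.0
clock: 8.1
tcp_pos: [0.4557, -0.0825, 0.2016]
orientation: [0.001, 0.0, 1.0, -0.0]
wrist_force: [0.6, -0.4, -1.1]
finger_gap: 0.0329
grip_force: 50.0
clock: 8.52
tcp_pos: [0.4418, -0.2625, 0.2014]
orientation: [0.0, 0.002, 1.0, -0.001]
wrist_force: [1.0, -0.4, -2.0]
finger_gap: 0.0333
grip_force: 50.0
green exp px [195.8 173.1] ell [193.5 172.9] [35.6 37.3] area 1002.0 world [ 0.4428 -0.3383  0.021 ]
tcp [ 0.4418 -0.2625  0.2014] F [ 1.  -0.4 -2. ] gap 0.03329723940272561
```

```bash
python3 -m inch '[-0.1,-3.7,1,0, 0,-3.8,3,0, 0,0,4,0, 0,0,4,0, 0,0,2,0]'
python3 -m inch '[0,0,0,0, 0,0,0,0, 0,0,0,0, 0,0,0,0, 0,0,0,0]'
```

```text
clock: 8.98
tcp_pos: [0.4412, -0.3269, 0.0609]
orientation: [-0.002, 0.001, 1.0, 0.002]
wrist_force: [-0.5, 0.4, -2.1]
finger_gap: 0.0334
grip_force: 50.4
clock: 9.4
tcp_pos: [0.4452, -0.3291, 0.0672]
orientation: [0.002, 0.0, 1.0, -0.001]
wrist_force: [0.9, -0.2, -1.2]
finger_gap: 0.0333
grip_force: 50.4
```

```bash
python3 -m inch '[0.2,-0.9,0,0, 0,0,0,0, 0,0,0,0, 0,0,0,0, 0,0,0,0]'
python3 -c "
from h import *
disc('green',(.443,-.3383),'w8')"
```

```text
clock: 9.82
tcp_pos: [0.4417, -0.3369, 0.0648]
orientation: [-0.0, 0.0, 1.0, 0.0]
wrist_force: [-0.7, -0.5, -1.1]
finger_gap: 0.033
grip_force: 50.4
green exp px [254.7 208.1] ell [254.4 207.5] [55.1 59.1] area 1379.0 world [ 0.4425 -0.3385  0.021 ]
green exp px [254.7 208.1] ell [256.2 266.1] [50.8 77.4] area 1528.5 world [ 0.4908 -0.3373  0.021 ]
tcp [ 0.4417 -0.3369  0.0648] F [-0.7 -0.5 -1.1] gap 0.03299054278212943
```

```bash
python3 -m inch '[-0.05,-0.1,1.2,0, 0,0,1.2,0, 0,0,1.2,0, 0,0,0.8,0, 0,0,0.5,0]'
python3 -m inch '[0,0,0.2,0, 0,0,0.2,0, 0,0,0.2,0, 0,0,0.1,0, 0,0,0.1,0]'
python3 -m inch '[0,0,0.1,0, 0,0,0.1,0, 0,0,0.1,0, 0,0,0,0, 0,0,0,0]'
```

```text
clock: 10.28
tcp_pos: [0.4417, -0.3372, 0.0146]
orientation: [-0.001, 0.0, 1.0, 0.001]
wrist_force: [-0.1, -0.3, -1.2]
finger_gap: 0.0332
grip_force: 50.4
clock: 10.7
tcp_pos: [0.4426, -0.3381, 0.0081]
orientation: [0.0, 0.0, 1.0, -0.0]
wrist_force: [-0.2, 0.1, -1.8]
finger_gap: 0.0333
grip_force: 50.4
clock: 11.12
tcp_pos: [0.4425, -0.3381, 0.0059]
orientation: [0.0, 0.0, 1.0, -0.0]
wrist_force: [-2.1, 1.9, 6.6]
finger_gap: 0.033
grip_force: 51.1
```

Contact came exactly where predicted. Release, rise and take one wrist check.

```bash
python3 -m inch '[0,0,0,0, 0,0,0,0, 0,0,0,0, 0,0,0,0, 0,0,0,0]' 1
python3 -m inch '[0,0,-1,0, 0,0,-2,0, 0,0,-4,0, 0,0,-4,0, 0,0,-4,0]'
python3 -m inch '[3,4,-2,0, 0,0,0,0, 0,0,0,0, 0,0,0,0, 0,0,0,0]'
python3 -c "
from h import *
disc('green',(.4427,-.3383),'w9',z=.065)
i,im=snap('scene','s9')
im2=np.load('pics/w9.npy')
a=cv2.resize(im[130:210,180:300,::-1],(400,267),interpolation=cv2.INTER_CUBIC);p=proj(eyes.camera_info('wrist'),[[.4427,-.3383,.05]])[0].astype(int);x,y=max(p[0]-60,0),max(p[1]-40,0)
b=cv2.resize(im2[y:y+80,x:x+120,::-1],(400,267),interpolation=cv2.INTER_CUBIC);cv2.imwrite('pics/m9.png',np.hstack([a,b]));print(x,y)"
```

```text
clock: 11.53
tcp_pos: [0.4423, -0.3379, 0.0046]
orientation: [-0.0, 0.0, 1.0, 0.0]
wrist_force: [0.5, 0.5, -0.8]
finger_gap: 0.0856
grip_force: 0.0
clock: 11.95
tcp_pos: [0.4418, -0.3374, 0.1568]
orientation: [-0.0, 0.0, 1.0, 0.0]
wrist_force: [1.9, -0.5, 0.0]
finger_gap: 0.0854
grip_force: 0.0
clock: 12.37
tcp_pos: [0.4191, -0.307, 0.1697]
orientation: [-0.0, 0.0, 1.0, 0.0]
wrist_force: [-0.0, -0.1, -0.4]
finger_gap: 0.0854
grip_force: 0.0
green exp px [224.2 210.9] ell [226.8 202.6] [40.7 47.4] area 1031.5 world [ 0.4344 -0.3356  0.065 ]
tcp [ 0.4191 -0.307   0.1697] F [-0.  -0.1 -0.4] gap 0.08542372283443433
165 166
```

View pics/m9.png

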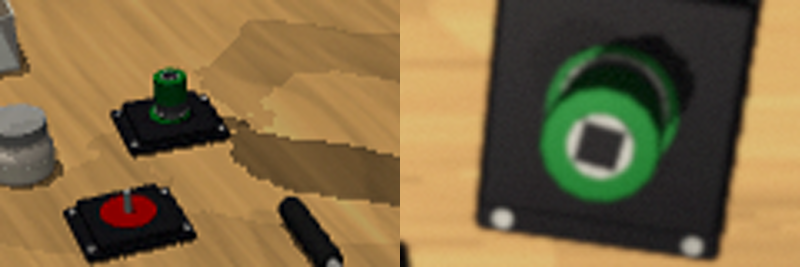

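Green is upright and centred: the square is at (225,209.5) against an expected (224,211). Back to the pile for red; a code helper will find the black square.

```bash
cat >> h.py <<'E'
def square(exp,z,name,half=16):
    s=get_state(); i,im=snap("wrist",name); c=proj(i,[[*exp,z]])[0]; g=cv2.cvtColor(im,cv2.COLOR_RGB2GRAY).astype(float)
    x,y=(c-half).round().astype(int); p=np.uint8(g[y:y+2*half+1,x:x+2*half+1]); th,b=cv2.threshold(p,0,255,cv2.THRESH_BINARY_INV+cv2.THRESH_OTSU)
    n,l,st,ce=cv2.connectedComponentsWithStats(b)
    for k in range(1,n):
        if st[k,4]>15: u=ce[k]+[x,y]; print("th",th,"exp",c.round(1),"blob",u.round(1),"box",st[k],"world",ray(i,u,z).round(4))
    print("tcp",s["tcp_pos"].round(4),"F",s["wrist_force"].round(1))
    return im,i
E
python3 -m inch '[-0.3,3,-1,0, -0.3,4.1,-0.4,0, -0.3,4.1,-0.4,0, -0.3,4.1,-0.4,0, -0.3,4.1,-0.4,0]'
python3 -m inch '[-0.3,4.1,-0.4,0, -0.3,4.1,-0.4,0, -0.3,4.1,-0.4,0, -0.3,4.1,-0.4,0, -0.3,4.1,-0.4,0]'
python3 -m inch '[-0.3,4.1,-0.4,0, -0.3,4.1,-0.4,0, -0.3,4.1,-0.4,0, -0.3,4.1,-0.4,0, -0.3,2.8,-0.4,0]'
python3 -m inch '[0,0,0,0, 0,0,0,0, 0,0,0,0, 0,0,0,0, 0,0,0,0]'
python3 -c "
from h import *
im,i=square((.491,.323),.168,'w10',24)
disc('red',(.491,.323),'w10b',z=.168,rad=40)"
```

```text
clock: 12.88
tcp_pos: [0.434, -0.1115, 0.1955]
orientation: [-0.001, 0.001, 1.0, 0.0]
wrist_force: [1.5, 0.9, 0.7]
finger_gap: 0.0852
grip_force: 0.0
clock: 13.3
tcp_pos: [0.4492, 0.0939, 0.2158]
orientation: [-0.001, 0.001, 1.0, -0.0]
wrist_force: [0.7, 0.3, 0.1]
finger_gap: 0.0854
grip_force: 0.0
clock: 13.72
tcp_pos: [0.4643, 0.2874, 0.2352]
orientation: [-0.001, -0.001, 1.0, 0.0]
wrist_force: [0.4, 0.2, 0.0]
finger_gap: 0.0853
grip_force: 0.0
clock: 14.13
tcp_pos: [0.4646, 0.2828, 0.2359]
orientation: [-0.0, 0.001, 1.0, -0.0]
wrist_force: [0.6, 0.0, -1.2]
finger_gap: 0.085
grip_force: 0.0
th 117.0 exp [304.5 227.6] blob [301.9 228.3] box [   0    0   49   49 1300] world [0.4917 0.3208 0.168 ]
th 117.0 exp [304.5 227.6] blob [307.1 227.3] box [ 13  10  29  27 456] world [0.4908 0.3252 0.168 ]
tcp [0.4646 0.2828 0.2359] F [ 0.6  0.  -1.2]
red exp px [304.4 227.4] ell [305.  222.7] [52.8 59.6] area 2349.5 world [0.4868 0.3233 0.168 ]
tcp [0.4647 0.2828 0.2361] F [0.1 0.5 0.1] gap 0.08520708502004118
```

```bash
python3 -m inch '[-2.6,2,0,0, 0,2.1,1.6,0, 0,0,4,0, 0,0,4,0, 0,0,2,0]'
python3 -m inch '[0,0,0,0, 0,0,0,0, 0,0,0,0, 0,0,0,0, 0,0,0,0]'
```

```text
clock: 14.65
tcp_pos: [0.4887, 0.3236, 0.1159]
orientation: [-0.002, 0.001, 1.0, -0.001]
wrist_force: [-0.1, -0.3, -0.5]
finger_gap: 0.0855
grip_force: 0.0
clock: 15.07
tcp_pos: [0.4921, 0.3256, 0.1227]
orientation: [0.002, 0.001, 1.0, 0.001]
wrist_force: [0.4, -0.5, 0.4]
finger_gap: 0.0853
grip_force: 0.0
```

```bash
python3 -m inch '[0.05,-0.1,1,0, 0,0,1,0, 0,0,0,0, 0,0,0,0, 0,0,0,0]'
python3 -m inch '[0,0,0,0, 0,0,0,0, 0,0,0,0, 0,0,0,0, 0,0,0,0]' -1 60
python3 -m inch '[0,0,0,0, 0,0,0,0, 0,0,0,0, 0,0,-0.2,0, 0,0,-0.3,0]'
```

```text
clock: 15.48
tcp_pos: [0.4898, 0.3239, 0.0999]
orientation: [-0.0, 0.0, 1.0, -0.0]
wrist_force: [1.3, 0.0, -0.2]
finger_gap: 0.0852
grip_force: 0.0
clock: 15.9
tcp_pos: [0.4906, 0.3244, 0.1009]
orientation: [0.001, 0.0, 1.0, 0.0]
wrist_force: [-0.3, 0.6, 3.2]
finger_gap: 0.0438
grip_force: 61.8
clock: 16.32
tcp_pos: [0.489, 0.3234, 0.1042]
orientation: [-0.001, 0.0, 1.0, -0.001]
wrist_force: [0.4, -0.4, -3.7]
finger_gap: 0.0444
grip_force: 61.4
```

```bash
python3 -m inch '[0,0,-1,0, 0,0,-2,0, -0.3,-2,-2,0, -0.63,-4,0,0, -0.63,-4,0,0]'
python3 -m inch '[-0.63,-4,0,0, -0.63,-4,0,0, -0.63,-4,0,0, -0.63,-4,0,0, -0.63,-4,0,0]'
python3 -m inch '[-0.63,-4,0,0, -0.63,-4,0,0, -0.63,-4,0,0, -0.63,-3.5,0,0, 0,0,0,0]'
python3 -m inch '[0,0,0,0, 0,0,0,0, 0,0,0,0, 0,0,0,0, 0,0,0,0]'
python3 -c "
from h import *
disc('red',(.5583,-.186),'w11',rad=70)"
```

```text
clock: 16.73
tcp_pos: [0.5064, 0.2242, 0.1571]
orientation: [0.001, -0.001, 1.0, 0.0]
wrist_force: [1.5, -0.0, -3.3]
finger_gap: 0.0439
grip_force: 61.9
clock: 17.15
tcp_pos: [0.5365, 0.0221, 0.1557]
orientation: [-0.0, 0.0, 1.0, 0.0]
wrist_force: [0.5, 0.8, -2.5]
finger_gap: 0.0439
grip_force: 61.9
clock: 17.57
tcp_pos: [0.5632, -0.138, 0.1553]
orientation: [0.001, 0.004, 1.0, -0.002]
wrist_force: [0.9, 0.6, -3.9]
finger_gap: 0.0434
grip_force: 62.2
clock: 17.98
tcp_pos: [0.5619, -0.1297, 0.1554]
orientation: [-0.0, -0.001, 1.0, 0.0]
wrist_force: [0.2, -0.2, -2.8]
finger_gap: 0.0442
grip_force: 62.2
red exp px [202.3 176.7] ell [234.9 227.9] [17.  56.9] area 643.0 world [ 0.6149 -0.1533  0.021 ]
tcp [ 0.5619 -0.1297  0.1554] F [ 0.2 -0.2 -2.8] gap 0.04418473644026138
```

```bash
python3 -c "
from h import *
im=np.load('pics/w11.npy'); hs=cv2.cvtColor(im,cv2.COLOR_RGB2HSV)
print(hs[177,175:240:5].tolist()); print(hs[160:215:5,200].tolist())
i=eyes.camera_info('wrist')
m=((hs[...,0]<=10)|(hs[...,0]>=170))&(hs[...,1]>120)&(hs[...,2]>60); 
n,l,st,ce=cv2.connectedComponentsWithStats(m.astype(np.uint8))
for k in range(1,n):
    if st[k,4]>200: print(st[k],ce[k].round(1))
v,u=np.nonzero(m[:215]); print(ray(i,((u.min()+u.max())/2,(v.min()+v.max())/2),.021))
"
```

```text
[[0, 160, 180], [1, 188, 252], [1, 186, 252], [1, 186, 252], [1, 183, 247], [17, 29, 78], [2, 150, 131], [1, 186, 252], [2, 183, 253], [1, 184, 252], [1, 182, 252], [5, 37, 76], [174, 17, 74]]
[[1, 182, 252], [1, 183, 252], [1, 186, 251], [3, 99, 116], [21, 23, 146], [2, 145, 232], [1, 186, 253], [1, 188, 252], [1, 189, 252], [0, 8, 67], [165, 8, 63]]
[ 175  150   55   54 2255] [201.9 176.3]
[ 198  213  119  109 6337] [256.8 260.5]
[387 370  30  14 234] [401.3 376.4]
[ 0.5640037  -0.16802392  0.021     ]
```

Red disc box centre is (202,176.5) against an expected (202.3,176.7), so the estimate stands.

```bash
python3 -m inch '[0.2,-2.8,0,0, 0.16,-2.8,1,0, 0,0,3.5,0, 0,0,3,0, 0,0,1,0]'
python3 -m inch '[0,0,0,0, 0,0,0,0, 0,0,0,0, 0,0,0,0, 0,0,0,0]'
```

```text
clock: 18.45
tcp_pos: [0.5556, -0.1856, 0.066]
orientation: [-0.003, 0.0, 1.0, 0.001]
wrist_force: [-0.9, 1.2, -3.8]
finger_gap: 0.044
grip_force: 62.3
clock: 18.87
tcp_pos: [0.5598, -0.1873, 0.0722]
orientation: [0.002, 0.0, 1.0, -0.001]
wrist_force: [-0.5, 0.4, -2.8]
finger_gap: 0.0438
grip_force: 62.4
```

```bash
python3 -m inch '[0.1,0.1,1,0, 0,0,1,0, 0,0,0.8,0, 0,0,0.5,0, 0,0,0.3,0]'
python3 -m inch '[0,0,0,0, 0,0,0,0, 0,0,0,0, 0,0,0,0, 0,0,0,0]'
python3 -c "
from h import *
HUE['red']=(172,181)
s=get_state(); i,im=snap('wrist','w12'); print(s['tcp_pos']); hs=cv2.cvtColor(im,cv2.COLOR_RGB2HSV)
c=proj(i,[[.5583,-.186,.021],[.5583-.0275,-.186,.021]]).round(1); print(c)
m=((hs[...,0]<=10)|(hs[...,0]>=170))&(hs[...,1]>120)&(hs[...,2]>60); m[:120]=0
for r in range(int(c[1][1])-4,int(c[1][1])+30,4):
    u=np.nonzero(m[r])[0]; print(r,len(u),(u.min()+u.max())/2 if len(u) else None)"
```

```text
clock: 19.28
tcp_pos: [0.5563, -0.1856, 0.0325]
orientation: [-0.001, 0.0, 1.0, 0.001]
wrist_force: [-0.3, 0.1, -3.0]
finger_gap: 0.0439
grip_force: 62.5
clock: 19.7
tcp_pos: [0.5577, -0.1862, 0.0347]
orientation: [0.0, 0.0, 1.0, -0.0]
wrist_force: [0.2, 0.1, -2.9]
finger_gap: 0.0442
grip_force: 62.5
[ 0.55773535 -0.186212    0.03467899]
[[256.9 221.3]
 [256.8 179.4]]
175 0 None
179 0 None
183 36 255.5
187 51 256.0
191 61 256.0
195 68 255.5
199 73 256.0
203 50 255.5
207 34 256.0
```

```bash
python3 -m inch '[-0.1,-0.05,0.6,0, 0,0,0.6,0, 0,0,0.6,0, 0,0,0.4,0, 0,0,0.3,0]'
python3 -m inch '[0,0,0.15,0, 0,0,0.1,0, 0,0,0.1,0, 0,0,0.1,0, 0,0,0.1,0]'
python3 -m inch '[0,0,0.1,0, 0,0,0.1,0, 0,0,0,0, 0,0,0,0, 0,0,0,0]'
```

```text
clock: 20.17
tcp_pos: [0.5577, -0.1862, 0.008]
orientation: [-0.001, 0.0, 1.0, 0.0]
wrist_force: [0.2, -0.3, -2.3]
finger_gap: 0.0442
grip_force: 62.5
clock: 20.58
tcp_pos: [0.5586, -0.1866, 0.0039]
orientation: [0.0, 0.0, 1.0, -0.0]
wrist_force: [-0.7, -1.1, -1.4]
finger_gap: 0.0443
grip_force: 62.6
clock: 21.0
tcp_pos: [0.5587, -0.1866, 0.0038]
orientation: [0.001, 0.0, 1.0, -0.0]
wrist_force: [-4.3, 2.2, 10.3]
finger_gap: 0.0436
grip_force: 63.8
```

```bash
python3 -m inch '[0,0,0,0, 0,0,0,0, 0,0,0,0, 0,0,0,0, 0,0,0,0]' 1
python3 -m inch '[0,0,-1,0, 0,0,-2,0, 0,0,-4,0, 0,0,-4,0, 0,0,-4,0]'
python3 -m inch '[2.5,2,-2,0, 0,0,0,0, 0,0,0,0, 0,0,0,0, 0,0,0,0]'
python3 -c "
from h import *
im,i=square((.5587,-.1867),.071,'w13',24)"
python3 -m inch '[0.57,3,0,0, 0.57,4,0,0, 0.57,4,0,0, 0.57,4,0,0, 0.57,4,0,0]'
python3 -m inch '[0.57,4,0,0, 0.57,4,0,0, 0.57,4,0,0, 0.57,4,0,0, 0.57,4,0,0]'
python3 -m inch '[0.57,4,0,0, 0.57,4,0,0, 0.57,2.8,0,0, 0,0,0,0, 0,0,0,0]'
python3 -m inch '[0,0,0,0, 0,0,0,0, 0,0,0,0, 0,0,0,0, 0,0,0,0]'
python3 -c "
from h import *
im,i=square((.491,.323),.118,'w14',24)
disc('yellow',(.491,.323),'w14b',z=.118,rad=50)"
```

```text
clock: 21.42
tcp_pos: [0.5585, -0.1866, 0.0016]
orientation: [0.0, 0.0, 1.0, 0.0]
wrist_force: [-0.1, 0.2, -0.5]
finger_gap: 0.0856
grip_force: 0.0
clock: 21.83
tcp_pos: [0.5578, -0.1862, 0.1537]
orientation: [-0.0, 0.0, 1.0, 0.0]
wrist_force: [0.8, -1.4, 0.3]
finger_gap: 0.0856
grip_force: 0.0
clock: 22.25
tcp_pos: [0.533, -0.1665, 0.1705]
orientation: [-0.001, 0.0, 1.0, 0.0]
wrist_force: [0.3, 0.6, -0.3]
finger_gap: 0.085
grip_force: 0.0
th 134.0 exp [235.3 214.8] blob [234.8 214.9] box [   0    0   49   49 1559] world [ 0.5588 -0.1872  0.071 ]
th 134.0 exp [235.3 214.8] blob [235.6 215.2] box [ 12  13  26  24 352] world [ 0.5591 -0.1865  0.071 ]
tcp [ 0.533  -0.1665  0.1705] F [ 0.3  0.6 -0.3]
clock: 22.72
tcp_pos: [0.5042, 0.0248, 0.1702]
orientation: [-0.001, 0.001, 1.0, 0.0]
wrist_force: [0.6, -0.9, 0.7]
finger_gap: 0.0851
grip_force: 0.0
clock: 23.13
tcp_pos: [0.4759, 0.2252, 0.1704]
orientation: [-0.001, 0.001, 1.0, -0.0]
wrist_force: [0.1, 0.1, 0.8]
finger_gap: 0.0852
grip_force: 0.0
clock: 23.55
tcp_pos: [0.4588, 0.3326, 0.1699]
orientation: [-0.001, -0.001, 1.0, -0.001]
wrist_force: [0.2, -0.9, -0.3]
finger_gap: 0.0856
grip_force: 0.0
clock: 23.97
tcp_pos: [0.4601, 0.3307, 0.1719]
orientation: [0.0, 0.001, 1.0, 0.0]
wrist_force: [-0.0, 0.5, -0.5]
finger_gap: 0.0852
grip_force: 0.0
th 112.0 exp [247.3 239.3] blob [247.  240.2] box [ 10  12  29  27 497] world [0.4917 0.3228 0.118 ]
tcp [0.4601 0.3307 0.1719] F [-0.   0.5 -0.5]
yellow exp px [247.  239.4] ell [246.9 238.4] [65.6 70.4] area 3524.5 world [0.4901 0.3229 0.118 ]
tcp [0.4601 0.3308 0.172 ] F [-0.3  0.9  1.2] gap 0.08540308555180956
```

```bash
python3 -m inch '[-3.1,-0.8,1,0, 0,0,3.5,0, 0,0,3.5,0, 0,0,2.5,0, 0,0,1,0]'
python3 -m inch '[0,0,0,0, 0,0,0,0, 0,0,0,0, 0,0,0,0, 0,0,0,0]'
```

```text
clock: 24.48
tcp_pos: [0.4883, 0.3219, 0.0528]
orientation: [-0.003, 0.001, 1.0, -0.001]
wrist_force: [-0.3, -0.0, -0.4]
finger_gap: 0.0852
grip_force: 0.0
clock: 24.9
tcp_pos: [0.492, 0.3242, 0.0587]
orientation: [0.002, 0.0, 1.0, 0.001]
wrist_force: [0.5, 0.8, -0.1]
finger_gap: 0.0856
grip_force: 0.0
```

```bash
python3 -m inch '[0,-0.1,0.8,0, 0,0,0.7,0, 0,0,0,0, 0,0,0,0, 0,0,0,0]'
python3 -m inch '[0,0,0,0, 0,0,0,0, 0,0,0,0, 0,0,0,0, 0,0,0,0]' -1 70
python3 -m inch '[0,0,0,0, 0,0,0,0, 0,0,0,0, 0,0,-0.2,0, 0,0,-0.3,0]'
```

```text
clock: 25.32
tcp_pos: [0.4904, 0.3224, 0.0415]
orientation: [-0.0, 0.0, 1.0, -0.0]
wrist_force: [0.7, -0.2, -0.0]
finger_gap: 0.0859
grip_force: 0.0
clock: 25.73
tcp_pos: [0.4912, 0.3227, 0.0424]
orientation: [0.001, 0.0, 1.0, 0.0]
wrist_force: [-0.2, -0.3, 3.8]
finger_gap: 0.0549
grip_force: 75.6
clock: 26.15
tcp_pos: [0.4892, 0.3218, 0.0453]
orientation: [-0.002, 0.0, 1.0, -0.001]
wrist_force: [-1.2, -0.1, -6.0]
finger_gap: 0.0553
grip_force: 74.9
```

```bash
python3 -m inch '[0,0,-0.5,0, 0,0,-1.5,0, 0,0,-3,0, 0,0,-3,0, -1.5,-2.9,0,0]'
python3 -m inch '[-1.53,-2.9,0,0, -1.53,-2.9,0,0, -1.53,-2.9,0,0, -1.53,-2.9,0,0, -1.53,-2.9,0,0]'
python3 -m inch '[-1.53,-2.9,0,0, -1.53,-2.9,0,0, 0,0,0,0, 0,0,0,0, 0,0,0,0]'
cat >> h.py <<'E'
def disc2(col,exp,name,z=.021):
    s=get_state(); i,im=snap("wrist",name); hs=cv2.cvtColor(im,cv2.COLOR_RGB2HSV).astype(int); c=proj(i,[[*exp,z]])[0]
    lo,hi=dict(yellow=(22,35),blue=(100,130))[col]; m=((hs[...,0]>=lo)&(hs[...,0]<=hi)&(hs[...,1]>150)&(hs[...,2]>60)).astype(np.uint8)
    n,l,st,ce=cv2.connectedComponentsWithStats(m); print("exp",c.round(1),"tcp",s["tcp_pos"].round(4))
    for k in range(1,n):
        if st[k,4]>300: b=st[k]; p=(b[0]+(b[2]-1)/2,b[1]+(b[3]-1)/2); print(b,p,ray(i,p,z).round(4))
E
python3 -c "
from h import *
disc2('yellow',(.611,.0185),'w15')"
```

```text
clock: 26.57
tcp_pos: [0.5064, 0.2987, 0.1327]
orientation: [0.003, -0.003, 1.0, 0.003]
wrist_force: [3.0, 0.2, -4.2]
finger_gap: 0.0551
grip_force: 76.0
clock: 26.98
tcp_pos: [0.5818, 0.147, 0.1262]
orientation: [-0.001, 0.0, 1.0, -0.0]
wrist_force: [-0.4, -0.2, -4.7]
finger_gap: 0.0551
grip_force: 76.0
clock: 27.4
tcp_pos: [0.6118, 0.0902, 0.126]
orientation: [-0.001, 0.001, 1.0, 0.0]
wrist_force: [-0.3, 1.0, -5.0]
finger_gap: 0.0547
grip_force: 76.2
exp [180.6 186.5] tcp [0.6118 0.0902 0.126 ]
[ 145  151   71   70 3721] (np.float64(180.0), np.float64(185.5)) [0.61  0.018 0.021]
```

```bash
python3 -m inch '[0.1,-2.4,0,0, 0,-2.4,0,0, 0,-2.4,1,0, 0,0,3,0, 0,0,2.5,0]'
python3 -m inch '[0,0,1.5,0, 0,0,0.8,0, 0,0,0,0, 0,0,0,0, 0,0,0,0]'
python3 -m inch '[0,0,0,0, 0,0,0,0, 0,0,0,0, 0,0,0,0, 0,0,0,0]'
python3 -c "
from h import *
disc2('yellow',(.6103,.018),'w16')"
```

```text
clock: 27.87
tcp_pos: [0.6122, 0.0184, 0.062]
orientation: [0.001, 0.0, 1.0, -0.0]
wrist_force: [-0.9, 0.9, -6.2]
finger_gap: 0.0553
grip_force: 76.5
clock: 28.28
tcp_pos: [0.6127, 0.019, 0.0403]
orientation: [0.001, -0.0, 1.0, -0.0]
wrist_force: [0.6, 0.0, -5.4]
finger_gap: 0.0549
grip_force: 76.4
clock: 28.7
tcp_pos: [0.6117, 0.0184, 0.0391]
orientation: [0.0, 0.0, 1.0, 0.0]
wrist_force: [0.8, -0.3, -5.9]
finger_gap: 0.0553
grip_force: 76.4
exp [256.  216.1] tcp [0.6117 0.0184 0.0391]
```

```bash
python3 -c "
from h import *
im=np.load('pics/w16.npy'); hs=cv2.cvtColor(im,cv2.COLOR_RGB2HSV); i=eyes.camera_info('wrist')
e=proj(i,[[.6103-.033,.018,.021],[.6103-.0235,.018-.0235,.021],[.6103-.0235,.018+.0235,.021]]); print(e.round(1))
m=(hs[...,1]>130)&(hs[...,2]>60)&(hs[...,0]>17)&(hs[...,0]<40)
for r in range(156,216,4):
    u=np.nonzero(m[r,160:350])[0]+160; print(r,len(u),(u.min(),u.max(),(u.min()+u.max())/2) if len(u) else None)
print(hs[150:215:4,256].tolist())"
```

```text
[[255.9 166.4]
 [218.9 181.3]
 [293.  181.2]]
156 0 None
160 0 None
164 0 None
168 17 (np.int64(245), np.int64(263), np.float64(254.0))
172 45 (np.int64(233), np.int64(277), np.float64(255.0))
176 59 (np.int64(226), np.int64(284), np.float64(255.0))
180 68 (np.int64(221), np.int64(288), np.float64(254.5))
184 76 (np.int64(218), np.int64(293), np.float64(255.5))
188 83 (np.int64(214), np.int64(296), np.float64(255.0))
192 88 (np.int64(212), np.int64(299), np.float64(255.5))
196 51 (np.int64(210), np.int64(301), np.float64(255.5))
200 38 (np.int64(208), np.int64(302), np.float64(255.0))
204 27 (np.int64(206), np.int64(303), np.float64(254.5))
208 59 (np.int64(206), np.int64(304), np.float64(255.0))
212 76 (np.int64(205), np.int64(336), np.float64(270.5))
[[150, 13, 19], [15, 19, 53], [90, 30, 17], [135, 27, 19], [10, 85, 27], [19, 219, 172], [19, 218, 174], [19, 228, 169], [19, 221, 170], [19, 219, 169], [19, 224, 167], [19, 45, 91], [45, 20, 26], [90, 9, 28], [19, 221, 91], [18, 225, 102], [18, 229, 99]]
```

```bash
python3 -m inch '[0.05,-0.1,0.8,0, 0,0,0.8,0, 0,0,0.7,0, 0,0,0.5,0, 0,0,0.3,0]'
python3 -m inch '[0,0,0.1,0, 0,0,0.1,0, 0,0,0.1,0, 0,0,0.1,0, 0,0,0.1,0]'
python3 -m inch '[0,0,0.1,0, 0,0,0.1,0, 0,0,0,0, 0,0,0,0, 0,0,0,0]'
```

```text
clock: 29.17
tcp_pos: [0.61, 0.0175, 0.0061]
orientation: [-0.001, 0.0, 1.0, 0.0]
wrist_force: [-0.7, 0.5, -5.1]
finger_gap: 0.0549
grip_force: 76.6
clock: 29.58
tcp_pos: [0.6114, 0.0174, 0.003]
orientation: [0.0, 0.0, 1.0, 0.0]
wrist_force: [0.7, -0.6, -5.4]
finger_gap: 0.0549
grip_force: 76.6
clock: 30.0
tcp_pos: [0.6113, 0.0174, 0.0015]
orientation: [0.0, 0.0, 1.0, 0.0]
wrist_force: [-2.3, 0.6, 2.5]
finger_gap: 0.0548
grip_force: 77.0
```

```bash
python3 -m inch '[0,0,0,0, 0,0,0,0, 0,0,0,0, 0,0,0,0, 0,0,0,0]' 1
python3 -m inch '[0,0,-1,0, 0,0,-2,0, 0,0,-4,0, 0,0,-4,0, 0,0,-4,0]'
python3 -m inch '[2.5,2,0,0, 0,0,0,0, 0,0,0,0, 0,0,0,0, 0,0,0,0]'
python3 -c "
from h import *
im,i=square((.6112,.0174),.077,'w17',24)"
python3 -m inch '[1.4,3.2,0,0, 1.4,3.2,0,0, 1.4,3.2,0,0, 1.4,3.2,0,0, 1.4,3.2,0,0]'
python3 -m inch '[1.4,3.2,0,0, 1.4,3.2,0,0, 1.4,3.2,0,0, 1.4,3.2,0,0, 0,0,0,0]'
python3 -m inch '[0,0,0,0, 0,0,0,0, 0,0,0,0, 0,0,0,0, 0,0,0,0]'
python3 -c "
from h import *
im,i=square((.491,.323),.062,'w18',24)
disc2('blue',(.491,.323),'w18b',z=.062)
cv2.imwrite('pics/m18.png',np.hstack([np.load('pics/w17.npy')[100:340,130:390,::-1],im[100:340,130:390,::-1]]))"
```

```text
clock: 30.42
tcp_pos: [0.6114, 0.0174, 0.0009]
orientation: [0.0, 0.0, 1.0, 0.0]
wrist_force: [0.1, 0.2, -0.1]
finger_gap: 0.0853
grip_force: 0.0
clock: 30.83
tcp_pos: [0.6105, 0.0175, 0.1528]
orientation: [-0.0, 0.0, 1.0, 0.0]
wrist_force: [1.0, 0.4, -0.4]
finger_gap: 0.0854
grip_force: 0.0
clock: 31.25
tcp_pos: [0.5862, 0.0371, 0.1503]
orientation: [-0.0, 0.001, 1.0, -0.0]
wrist_force: [0.5, -0.5, -0.0]
finger_gap: 0.0851
grip_force: 0.0
th 129.0 exp [233.8 223.9] blob [234.  225.1] box [ 11  13  27  25 430] world [0.6123 0.0176 0.077 ]
tcp [0.5862 0.0371 0.1503] F [ 0.5 -0.5 -0. ]
clock: 31.72
tcp_pos: [0.5156, 0.1983, 0.1499]
orientation: [-0.001, 0.001, 1.0, -0.0]
wrist_force: [0.5, 0.3, -0.1]
finger_gap: 0.0853
grip_force: 0.0
clock: 32.13
tcp_pos: [0.4579, 0.33, 0.15]
orientation: [-0.001, -0.002, 1.0, 0.001]
wrist_force: [0.1, -0.2, -0.2]
finger_gap: 0.0852
grip_force: 0.0
clock: 32.55
tcp_pos: [0.461, 0.3244, 0.1507]
orientation: [-0.0, 0.001, 1.0, -0.0]
wrist_force: [0.2, -1.0, -0.0]
finger_gap: 0.0855
grip_force: 0.0
th 120.0 exp [255.3 223. ] blob [234.2 201.4] box [ 0  0 11  9 47] world [0.4703 0.3042 0.062 ]
th 120.0 exp [255.3 223. ] blob [275.6 201.6] box [37  0 12 10 53] world [0.4707 0.3413 0.062 ]
th 120.0 exp [255.3 223. ] blob [254.7 224.4] box [  9  12  30  28 698] world [0.4924 0.3224 0.062 ]
th 120.0 exp [255.3 223. ] blob [233.5 245. ] box [ 0 41  9  8 33] world [0.5128 0.3025 0.062 ]
th 120.0 exp [255.3 223. ] blob [276.4 244.8] box [40 41  9  8 38] world [0.5127 0.3426 0.062 ]
tcp [0.461  0.3244 0.1507] F [ 0.2 -1.  -0. ]
exp [255.1 223. ] tcp [0.4609 0.3245 0.1507]
[ 219  188   72   69 1290] (np.float64(254.5), np.float64(222.0)) [0.49   0.3224 0.062 ]
[154 280  25  42 655] (np.float64(166.0), np.float64(300.5)) [0.5729 0.2339 0.062 ]
```

View pics/m18.png

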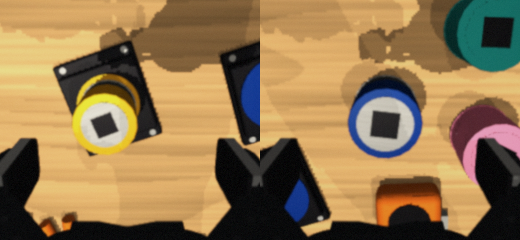

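Left: yellow is upright and centred on its disc (its square world position matches the target). Right: blue stands alone, with its square at (254.7,224.4), and the jaws clear pink. Descend over blue.

```bash
python3 -m inch '[-3.1,-0.2,1,0, 0,0,3.5,0, 0,0,3.5,0, 0,0,2.5,0, 0,0,1,0]'
python3 -m inch '[0,0,1,0, 0,0,0.5,0, 0,0,0,0, 0,0,0,0, 0,0,0,0]'
python3 -m inch '[0,0,0,0, 0,0,0,0, 0,0,0,0, 0,0,0,0, 0,0,0,0]'
```

```text
clock: 33.07
tcp_pos: [0.4889, 0.3217, 0.0317]
orientation: [-0.003, 0.001, 1.0, -0.001]
wrist_force: [-0.5, -1.0, 0.1]
finger_gap: 0.0854
grip_force: 0.0
clock: 33.48
tcp_pos: [0.4925, 0.3242, 0.0224]
orientation: [0.001, 0.0, 1.0, 0.001]
wrist_force: [0.4, 0.0, -1.2]
finger_gap: 0.0851
grip_force: 0.0
clock: 33.9
tcp_pos: [0.4914, 0.3236, 0.021]
orientation: [0.0, 0.0, 1.0, 0.0]
wrist_force: [0.4, -0.6, -0.2]
finger_gap: 0.0855
grip_force: 0.0
```

```bash
python3 -m inch '[0,-0.1,1,0, 0,0,1,0, 0,0,0.8,0, 0,0,0.3,0, 0,0,0,0]'
python3 -m inch '[0,0,0,0, 0,0,0,0, 0,0,0,0, 0,0,0,0, 0,0,0,0]'
```

```text
clock: 34.32
tcp_pos: [0.4899, 0.3218, -0.0121]
orientation: [-0.001, 0.0, 1.0, -0.001]
wrist_force: [-0.2, -0.3, 0.6]
finger_gap: 0.0851
grip_force: 0.0
clock: 34.73
tcp_pos: [0.4916, 0.3227, -0.0098]
orientation: [0.0, 0.0, 1.0, 0.0]
wrist_force: [0.2, -1.7, 1.0]
finger_gap: 0.085
grip_force: 0.0
```

```bash
python3 -m inch '[0,0,0,0, 0,0,0,0, 0,0,0,0, 0,0,0,0, 0,0,0,0]' -1 90
python3 -m inch '[0,0,0,0, 0,0,0,0, 0,0,0,0, 0,0,-0.2,0, 0,0,-0.3,0]'
```

```text
clock: 35.15
tcp_pos: [0.4918, 0.3225, -0.0095]
orientation: [0.001, 0.001, 1.0, 0.0]
wrist_force: [-0.5, -1.3, 5.6]
finger_gap: 0.0666
grip_force: 101.4
clock: 35.57
tcp_pos: [0.4896, 0.3218, -0.0067]
orientation: [-0.002, 0.0, 1.0, -0.001]
wrist_force: [-0.3, 0.3, -8.4]
finger_gap: 0.0662
grip_force: 101.9
```

```bash
python3 -m inch '[0,0,-0.5,0, 0,0,-2,0, 0,0,-4,0, 0,0,-3.5,0, 0,0,-0.5,0]'
python3 -m inch '[-2.7,-1.1,0,0, -2.7,-1.1,0,0, -2.7,-1.1,0,0, -2.6,-1.1,0,0, 0,0,0,0]'
python3 -m inch '[0,0,0,0, 0,0,0,0, 0,0,0,0, 0,0,0,0, 0,0,0,0]'
python3 -c "
from h import *
disc2('blue',(.5982,.1965),'w19')"
```

```text
clock: 35.98
tcp_pos: [0.4945, 0.3243, 0.106]
orientation: [0.004, 0.0, 1.0, 0.002]
wrist_force: [2.6, 0.8, -6.6]
finger_gap: 0.066
grip_force: 104.4
clock: 36.4
tcp_pos: [0.6032, 0.2756, 0.0977]
orientation: [0.001, 0.003, 1.0, -0.001]
wrist_force: [1.9, 0.4, -6.5]
finger_gap: 0.0661
grip_force: 103.8
clock: 36.82
tcp_pos: [0.5973, 0.279, 0.0997]
orientation: [-0.0, -0.0, 1.0, -0.0]
wrist_force: [-0.1, -0.0, -7.0]
finger_gap: 0.0664
grip_force: 103.8
exp [160.7 195.2] tcp [0.5973 0.279  0.0997]
[ 114  150   91   88 6001] (np.float64(159.0), np.float64(193.5)) [0.5967 0.1952 0.021 ]
[ 167  215  182  116 5095] (np.float64(257.5), np.float64(272.5)) [0.6722 0.2797 0.021 ]
```

```bash
python3 -m inch '[0,-2.8,0,0, 0,-2.8,0,0, 0,-2.8,0.5,0, 0,0,2,0, 0,0,1.5,0]'
python3 -m inch '[0,0,1,0, 0,0,0.5,0, 0,0,0,0, 0,0,0,0, 0,0,0,0]'
python3 -m inch '[0,0,0,0, 0,0,0,0, 0,0,0,0, 0,0,0,0, 0,0,0,0]'
python3 -c "
from h import *
disc2('blue',(.5977,.195),'w20')
im=np.load('pics/w20.npy'); hs=cv2.cvtColor(im,cv2.COLOR_RGB2HSV); i=eyes.camera_info('wrist')
print(proj(i,[[.5977-.039,.195,.021]]).round(1))
m=(hs[...,1]>130)&(hs[...,2]>60)&(hs[...,0]>100)&(hs[...,0]<130)
for r in range(152,200,3):
    u=np.nonzero(m[r,160:350])[0]+160; print(r,len(u),(u.min(),u.max(),(u.min()+u.max())/2) if len(u) else None)"
```

```text
clock: 37.28
tcp_pos: [0.5989, 0.1931, 0.0603]
orientation: [0.001, 0.002, 1.0, 0.0]
wrist_force: [-0.3, 0.6, -7.3]
finger_gap: 0.0666
grip_force: 104.7
clock: 37.7
tcp_pos: [0.599, 0.1951, 0.0458]
orientation: [0.001, 0.0, 1.0, 0.0]
wrist_force: [0.8, 0.3, -7.3]
finger_gap: 0.0666
grip_force: 104.6
clock: 38.12
tcp_pos: [0.5983, 0.1945, 0.045]
orientation: [0.0, 0.0, 1.0, 0.0]
wrist_force: [-0.4, 0.2, -8.5]
finger_gap: 0.0664
grip_force: 104.6
exp [257.4 214.4] tcp [0.5983 0.1945 0.045 ]
[ 201  158  114   51 1780] (np.float64(257.5), np.float64(183.0)) [0.576  0.1951 0.021 ]
[ 166  215  183  116 5130] (np.float64(257.0), np.float64(272.5)) [0.6416 0.1947 0.021 ]
[[257.3 156.8]]
152 0 None
155 0 None
158 3 (np.int64(246), np.int64(248), np.float64(247.0))
161 40 (np.int64(235), np.int64(274), np.float64(254.5))
164 53 (np.int64(230), np.int64(282), np.float64(256.0))
167 63 (np.int64(225), np.int64(287), np.float64(256.0))
170 72 (np.int64(221), np.int64(292), np.float64(256.5))
173 78 (np.int64(218), np.int64(295), np.float64(256.5))
176 83 (np.int64(216), np.int64(298), np.float64(257.0))
179 51 (np.int64(213), np.int64(301), np.float64(257.0))
182 40 (np.int64(210), np.int64(303), np.float64(256.5))
185 31 (np.int64(209), np.int64(305), np.float64(257.0))
188 26 (np.int64(207), np.int64(307), np.float64(257.0))
191 20 (np.int64(205), np.int64(308), np.float64(256.5))
194 15 (np.int64(204), np.int64(309), np.float64(256.5))
197 14 (np.int64(203), np.int64(312), np.float64(257.5))
```

```bash
python3 -m inch '[0,0,0.7,0, 0,0,0.7,0, 0,0,0.6,0, 0,0,0.5,0, 0,0,0.3,0]'
python3 -m inch '[0,0,0.1,0, 0,0,0.1,0, 0,0,0.1,0, 0,0,0.1,0, 0,0,0.1,0]'
python3 -m inch '[0,0,0.1,0, 0,0,0.1,0, 0,0,0,0, 0,0,0,0, 0,0,0,0]'
```

```text
clock: 38.58
tcp_pos: [0.5972, 0.1942, 0.0152]
orientation: [-0.001, 0.0, 1.0, -0.0]
wrist_force: [-0.2, 0.1, -6.9]
finger_gap: 0.0662
grip_force: 104.6
clock: 39.0
tcp_pos: [0.5985, 0.1945, 0.012]
orientation: [0.0, 0.0, 1.0, 0.0]
wrist_force: [0.2, -0.8, -7.1]
finger_gap: 0.0664
grip_force: 104.6
clock: 39.42
tcp_pos: [0.5986, 0.1945, 0.0116]
orientation: [0.001, 0.0, 1.0, 0.0]
wrist_force: [-4.8, -2.3, 6.5]
finger_gap: 0.0662
grip_force: 105.6
```

Blue is seated. Release, rise, retreat and check everything from above.

```bash
python3 -m inch '[0,0,0,0, 0,0,0,0, 0,0,0,0, 0,0,0,0, 0,0,0,0]' 1
python3 -m inch '[0,0,-1,0, 0,0,-2,0, 0,0,-4,0, 0,0,-4,0, 0,0,-4,0]'
python3 -m inch '[2.5,2,0,0, 0,0,0,0, 0,0,0,0, 0,0,0,0, 0,0,0,0]'
python3 -c "
from h import *
im,i=square((.5985,.1947),.083,'w21',24)"
python3 -m inch '[3,2,-1,0, 3,2,-1,0, 3,2,-1,0, 3,2,0,0, 0,0,0,0]'
python3 -m inch '[0,0,0,0, 0,0,0,0, 0,0,0,0, 0,0,0,0, 0,0,0,0]'
python3 -c "
from h import *
i,t=snap('top','t22'); j,s=snap('scene','s22'); a=np.load('pics/top0.npy')
d=cv2.absdiff(t,a).max(2); print('ratchet diff',np.median(d[215:242,222:305]),'jar',np.median(d[163:190,354:382]))
cv2.imwrite('pics/f.png',np.vstack([cv2.resize(t[150:250,190:390,::-1],(600,300),interpolation=cv2.INTER_CUBIC),cv2.resize(s[130:310,160:400,::-1],(600,300))[:, :]]))"
```

```text
clock: 39.83
tcp_pos: [0.5986, 0.1945, 0.0099]
orientation: [0.0, 0.0, 1.0, 0.0]
wrist_force: [-0.2, -0.5, 0.1]
finger_gap: 0.0851
grip_force: 0.0
clock: 40.25
tcp_pos: [0.5977, 0.1944, 0.1618]
orientation: [-0.0, 0.0, 1.0, 0.0]
wrist_force: [1.1, 1.0, 0.7]
finger_gap: 0.0853
grip_force: 0.0
clock: 40.67
tcp_pos: [0.5732, 0.214, 0.1591]
orientation: [-0.0, 0.001, 1.0, -0.0]
wrist_force: [-0.9, -0.2, -0.0]
finger_gap: 0.0852
grip_force: 0.0
th 126.0 exp [234.6 223.1] blob [213.1 200.6] box [ 0  0  7  6 24] world [0.578  0.1768 0.083 ]
th 126.0 exp [234.6 223.1] blob [256.4 201.2] box [40  0  9  8 38] world [0.5787 0.2137 0.083 ]
th 126.0 exp [234.6 223.1] blob [234.7 224.3] box [  9  11  31  30 776] world [0.5996 0.1948 0.083 ]
th 126.0 exp [234.6 223.1] blob [212.9 245.4] box [ 0 43  7  6 22] world [0.6195 0.1749 0.083 ]
th 126.0 exp [234.6 223.1] blob [257.4 245.4] box [43 43  6  6 20] world [0.6196 0.2144 0.083 ]
tcp [0.5732 0.214  0.1591] F [-0.9 -0.2 -0. ]
clock: 41.13
tcp_pos: [0.4487, 0.2967, 0.19]
orientation: [-0.001, -0.002, 1.0, 0.0]
wrist_force: [-0.8, -0.4, -0.2]
finger_gap: 0.0852
grip_force: 0.0
clock: 41.55
tcp_pos: [0.4541, 0.2938, 0.1892]
orientation: [-0.0, 0.001, 1.0, -0.0]
wrist_force: [0.4, -0.1, -0.1]
finger_gap: 0.0852
grip_force: 0.0
ratchet diff 4.0 jar 4.0
```

View pics/f.png

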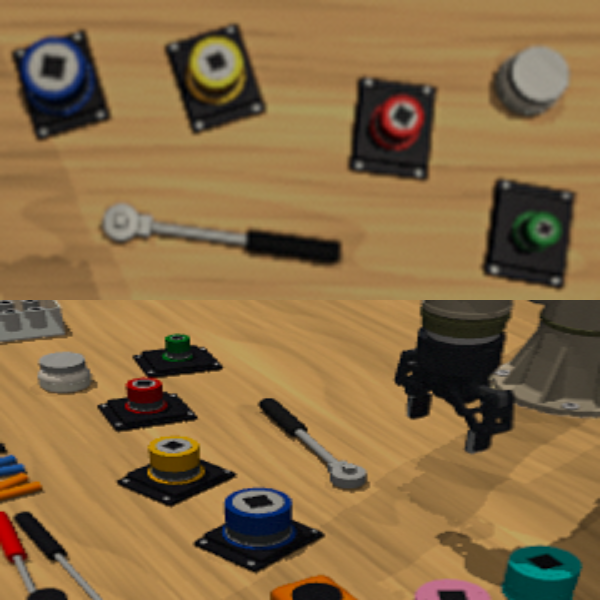

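All four sockets stand upright on their own stands, the ratchet and jar have not moved, and the arm is clear. Handing in.

```bash
python3 -c "
from workcell import env
print(env.hand_in())"
```

```text
the job is handed in; nothing more can be done
None
```

All four sockets are on their own stands, upright, centred to about 1 mm and let go, with the ratchet and jar unmoved, handed in at about 42 s; on the first try at green the fingers shut on its top and rocked the pile about 5°, and I eased it back upright with nothing falling.

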